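# Wring a two-block setting stack and lock it under the keeper

### The job

Build the setting stack in the wringing jig: set the thick aluminium block flat on the jig's reference block with roughly a third to a half of its length sticking out at the open end, then, keeping the faces in contact, slide it along under the lip until it meets the end stop and lies flush with the sides of the reference block. Wring the thin aluminium block onto the thick one in the same way, then swing the keeper arm round over the finished stack as far as it goes. Leave the wooden blocks, the plaster cast and the tape roll where they are.

Things in the scene. Friction and masses are not known exactly. Their poses are not given: they have to be found in the camera images.
- jig: Fixed wringing jig; origin on the table top below the centre of its reference block. A dark steel plate, 10 mm thick (x -66 to +84, y -36 to +68 mm), carries an aluminium reference block 110 (x) x 45 (y) mm whose flat top face is 34 mm above the table. The -x end and both long sides are open. x points to the stop, roughly away from the robot; z up.
- stop_lip (a point): Middle of the front edge of the lip's underside, 92 mm above the table. The stop is a 16 mm thick, 45 mm wide dark steel wall whose inner face is flush with the reference block's +x end (jig x = +55 mm); from its top the lip, 28 mm wide and 8 mm thick, overhangs the last 12 mm of the face. Axes as the jig's.
- home_thick (a point): Where the thick block's centre lies when it is fully home: on the jig's axis, 17 mm above the reference face (51 mm above the table). Axes as the jig's; the block's long axis lies along x.
- home_thin (a point): Where the thin block's centre lies when it is fully home on the thick block: 10 mm above the thick block's top (78 mm above the table). Axes as the jig's. The finished stack leaves 4 mm free below the lip.
- thick_mid (a point): Centre (half-way up) of the thick loose aluminium block, 110 (x) x 45 (y) x 34 (z) mm, about 0.45 kg. It starts flat on the table; x along its length, z up. Grasp across the 45 mm.
- thin_mid (a point): Centre (half-way up) of the thin loose aluminium block, 110 (x) x 45 (y) x 20 (z) mm, about 0.27 kg. It starts flat on the table; x along its length, z up. Grasp across the 45 mm. It and the thick block may have changed places.
- thick: The thick block itself; origin at the centre of its underside.
- thin: The thin block itself; origin at the centre of its underside.
- keeper (a joint): Keeper angle (rad): a flat steel arm that turns level about an upright post at jig x +64, y +45 mm. At 0 it points along the jig's +y, clear of the blocks; it grows anticlockwise seen from above, passing the jig's -x direction, to its stop at 2.18, where it lies across the top of the stack. Starts at 0 to 0.3. Light friction (0.06 N m); stays where it is left.
- keeper_knob (a point): Centre of the upright black round knob at the keeper's free end: 18 mm diameter, 34 mm tall (100 to 134 mm above the table), 85 mm from the hinge axis, fixed to the arm. Can be pinched from above, or the arm can be pushed. The arm is 16 mm wide, 92 to 100 mm above the table, 4 mm above the finished stack.
- keeper_hinge (a point): Point on the keeper's upright hinge axis, at the height of the knob's centre.
- wood_block: Bystander: loose pine block 45 x 110 x 28 mm; origin at its underside.
- plaster_cast: Bystander: loose lump of white plaster 67 x 73 x 36 mm; origin at its underside.
- ply_block: Bystander: loose plywood block 50 x 70 x 50 mm; origin at its underside.
- masking_tape: Bystander: loose roll of masking tape, 96 mm across, 25 mm high; origin at its underside.
Not all that is in view belongs to the job. What is shaped like the thin but red is not meant.

How it is judged:
By the outcome, as a careful person would: the job done as asked, in the order asked, and still so for the second after the job is handed in, with the robot touching nothing.
It also fails if it takes over 72 s, if anything falls off the work surface, if the arm or the gripper's body presses on something with over 40 N, if the wrist force passes 120 N, or if a joint passes its speed limit or range.

### The arm

A 6-joint arm with a two-finger parallel gripper is mounted at the origin on the work surface; the furniture and walls round the work are solid. World frame = base frame: x ahead of the robot, y to its left, z up, the work surface at z = 0. Lengths are in m, angles in rad, forces in N, time in s.
With the tool pointing down it reaches from about 0.35 to 0.85 m from the base axis. Payload 8.1 kg.
Tool frame: the origin (TCP) lies midway between the tips of the shut fingers; the grasp point (between the pads) lies 19 mm behind it; z points along the fingers, y is the line along which they close (so a half turn about z gives the same grasp; the last joint's range is limited). The gripper opens to 93 mm and grips with 3 to 60 N. Pads are 15 mm wide; open, the fingers measure 128 mm over their backs; the gripper's body (75 mm by 188 mm) begins 65 mm behind the grasp point.
Start: joints at [-1.324, 0.13, 1.488, -0, 1.523, -0.085], TCP at [0.195, -0.567, 0.219] pointing down, gripper open.
Joint ranges: [-2.96, 2.96], [-0.89, 2.26], [0.02, 2.5], [-1.34, 4.48], [0, 2.73], [-2.66, 2.66]. Speed limits (rad/s): [2.39, 2.39, 2.79, 3.14, 3.14, 3.14].

### API

Orientations are given as a unit quaternion [w, x, y, z].
In Python, from workcell import ctrl, optics gives the robot as it stands.
- The arm moves only by the tool play_rows, never from a script. Its argument "series" is a list of rows, each an object with "xyz": the shift along the tool's x, y, z in cm, a list of three; "turn": the turn, a rotation vector about the tool's x, y, z in degrees, a list of three; "claw": the closure, from 0 (fully open) to 1 (shut). In form: [{"xyz": [x, y, z], "turn": [ax, ay, az], "claw": claw}, ...]. A call has 1 to 20 rows; each row shifts and turns the commanded pose from where the row before left it, along the tool's axes as they then stand; what a row does not reach is not made up. A row lasts 1/8 s, in which the tool goes at most 62.5 mm and 10.7 degrees, less where a joint would pass 70% of its speed; a pose out of reach is approached as far as the arm can. A call is refused whole if a number of a shift passes 6.25 or a number of a turn 10.7, either way. A call with a gripper value outside its range is refused whole. The fingers move at their own pace and stop on an object; the grip force is fixed at half the most. Time passes only in rows, so rows that do not move let the fingers close. It gives the time, the measured TCP pose, the force, the opening and the grip force at its end, in the units of the state.
- ctrl.get_obs(): the state, without advancing time (a new reading comes with each control period).
- optics.camera(name): name is "scene" or "top" or "wrist"; returns the picture (480x640x3 uint8, red, green, blue); there is no depth.
- optics.camera_model(name): a dict with "fx", "fy", "cx", "cy" (pixels), "origin" and "orientation" of the camera in the world. Camera axes: x right, y up, looking along -z (the intrinsics and any distortion apply to the point x, -y, -z); pixel columns grow to the right and rows downward; lengths in m; the calibration is good to about 2 mm. A picture is of the moment at which its call begins: read the wrist's pose just before it. camera_model takes no time and is no camera call; for the wrist camera it gives the pose at the moment of the call.
- ctrl.sign_off(): hands the job in; it is judged then, once.
The state is a dict: "clock": time; "joints": joint angles; "qvel": joint speeds; "tau": joint torques, N m; "tcp_pos": TCP position; "tool_rot": TCP orientation; "ft_force": force on the tool from outside, world axes, zero at the start; "torque": the same for the moment, N m; "grip_width": opening from 0.0 (shut) to 1.0 (fully open); "finger_force": force on a finger pad.
Only numpy, scipy, OpenCV 4.12 (cv2) and the standard library are available. Lean on these libraries where they do the work, as an engineer would, in place of code of your own. Each camera call takes 0.05 s, during which the arm holds its last target. There are 200 camera calls.

## Working session

There is one attempt and no reset: what is moved stays moved. The work goes in short steps, Python scripts to look and compute and a tool call to move; the robot and the scene stay as the last step left them, time stands still between calls to the robot, and variables do not carry over. Pictures are saved under pics/ and viewed, at most 12 in all, crops included, and the job is handed in when it is done.

Besides the shell and the picture viewer there is one more tool, called after "Emit:" as name(argument=value, ...), one argument or row to a line, values as JSON. play_rows: Moves the arm, as the interface text tells. Its arguments: {"type":"object","properties":{"series":{"type":"array","items":{"type":"object","properties":{"xyz":{"type":"array","items":{"type":"number"}},"turn":{"type":"array","items":{"type":"number"}},"claw":{"type":"number"}}}}},"required":["series"]}

```bash
ls; mkdir -p pics; python3 - <<'E'
from workcell import ctrl, optics
import cv2
o=ctrl.get_obs();print(o)
for n in ["scene","top"]:
    im=optics.camera(n);cv2.imwrite(f"pics/{n}0.png",im[:,:,::-1]);print(n,optics.camera_model(n))
E
```

```text
pics
{'clock': 0.0, 'joints': array([-1.32440920e+00,  1.31168955e-01,  1.48925507e+00, -2.85028415e-05,
        1.52298519e+00, -8.53851005e-02]), 'qvel': array([ 0.00183208, -0.00118761,  0.00019045,  0.00205277, -0.00048635,
       -0.0006219 ]), 'tau': array([ 8.37102853e-04, -5.59838212e+01, -4.91756737e+01,  7.69195100e-02,
        3.52021982e-02, -1.80065367e-04]), 'tcp_pos': array([ 0.1953144 , -0.56673069,  0.21759608]), 'tool_rot': array([-9.04196917e-04,  9.86271900e-01,  1.65126964e-01, -8.72271707e-05]), 'ft_force': array([-0.29992165, -0.35783903, -1.00069862]), 'torque': array([-0.0110484 ,  0.03078618, -0.00813509]), 'finger_force': 0.0, 'grip_width': 1.0049389476754742}
scene {'fx': 440.7337947872254, 'fy': 440.7337947872254, 'cx': 316.3404707872329, 'cy': 245.0048352094392, 'origin': array([0.07923354, 0.61119791, 0.90200902]), 'orientation': array([-0.25307399, -0.09742837,  0.34264508,  0.89947519])}
top {'fx': 529.2495399519702, 'fy': 529.2495399519702, 'cx': 317.12293063663793, 'cy': 236.1967995732488, 'origin': array([ 0.22834866, -0.00334539,  1.5944793 ]), 'orientation': array([-0.70010231, -0.05451015,  0.06008652,  0.70941878])}
```

View pics/top0.png

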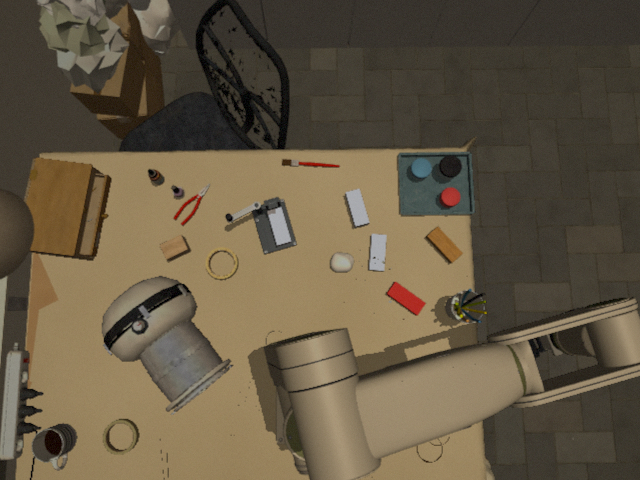

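View pics/scene0.png

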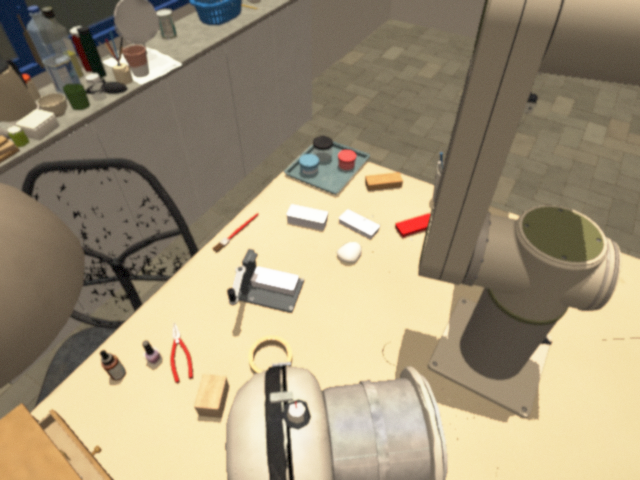

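The top view has two bare-metal blocks, at (357,208) and (378,252). The red block at (406,298) is a decoy, and the pine block is at (444,245). The jig is at (276,226) and its knob at (230,218). In the scene view (307,216) looks thick and (359,223) thin.

```bash
cat > h.py <<'E'
import numpy as np, cv2
from scipy.spatial.transform import Rotation as R
from workcell import ctrl, optics
def rot(q): return R.from_quat([q[1],q[2],q[3],q[0]])
def ray(m,u,v,z):
    d=rot(m["orientation"]).apply([(u-m["cx"])/m["fx"],-(v-m["cy"])/m["fy"],-1]);o=np.array(m["origin"])
    return o+d*(z-o[2])/d[2]
def proj(m,p):
    c=rot(m["orientation"]).inv().apply(np.array(p)-m["origin"])
    return m["cx"]-m["fx"]*c[0]/c[2], m["cy"]+m["fy"]*c[1]/c[2]
def rect(pts):
    (c,(w,h),a)=cv2.minAreaRect(np.float32(pts)*1000)
    b=cv2.boxPoints((c,(w,h),a));e=[b[1]-b[0],b[2]-b[1]];l=max(e,key=np.linalg.norm)
    return np.round(c,1),round(max(w,h),1),round(min(w,h),1),round(np.degrees(np.arctan2(l[1],l[0]))%180,1)
def blobs(im,m,z,lo=150,sat=50,roi=None,amin=150):
    hsv=cv2.cvtColor(im,cv2.COLOR_RGB2HSV);k=((hsv[...,2]>lo)&(hsv[...,1]<sat)).astype(np.uint8)
    if roi: q=np.zeros_like(k);q[roi[1]:roi[3],roi[0]:roi[2]]=1;k*=q
    cs,_=cv2.findContours(k,cv2.RETR_EXTERNAL,cv2.CHAIN_APPROX_NONE)
    for c in cs:
        if cv2.contourArea(c)<amin: continue
        c=c[:,0]; print(c.mean(0).round(),cv2.contourArea(c),*[(zz,)+rect([ray(m,u,v,zz)[:2] for u,v in c]) for zz in z])
E
python3 - <<'E'
from h import *
im=cv2.imread("pics/top0.png")[:,:,::-1].copy();m=optics.camera_model("top")
blobs(im,m,[.034,.02],roi=(220,180,400,290))
s=cv2.imread("pics/scene0.png");t=im[:,:,::-1]
a=cv2.resize(t[180:270,220:400],None,fx=4,fy=4,interpolation=2);b=cv2.resize(s[190:310,210:390],None,fx=4,fy=4,interpolation=2)[:, :]
b=cv2.resize(b,(720,480))[:240] if 0 else cv2.resize(s[190:320,210:440],(400,226),interpolation=2)
o=np.zeros((600,720,3),np.uint8);o[:360]=a;o[360:586,:400]=b;cv2.imwrite("pics/crop0.png",o)
E
```

```text
[378. 252.] 463.5 (0.034, array([ 435. , -197.8]), 108.0, 43.2, np.float32(174.2)) (0.02, array([ 436.9, -199.6]), 108.9, 43.6, np.float32(174.2))
[279. 226.] 408.0 (0.034, array([516.8,  96.5]), 106.4, 42.0, np.float32(15.6)) (0.02, array([519.4,  97.3]), 107.3, 42.3, np.float32(15.6))
[357. 207.] 460.0 (0.034, array([ 572.4, -140. ]), 109.4, 43.3, np.float32(14.3)) (0.02, array([ 575.5, -141.2]), 110.3, 43.6, np.float32(14.3))
```

View pics/crop0.png

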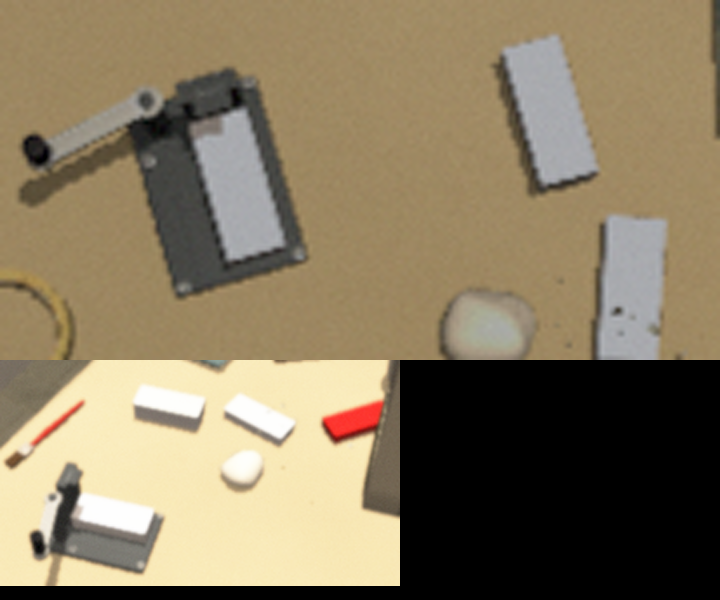

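The crop confirms it: the taller block is the far one at top pixel (357,208), so that is the thick block. The one at (378,252) is lower and is the thin block. Next I go above the thick block.

```bash
cat >> h.py <<'E'
def plan(x,y,z,yaw):
    o=ctrl.get_obs();q=rot(o["tool_rot"]);p=o["tcp_pos"]
    d=(q.inv().apply(np.array([x,y,z])/1000-p)*100).round(2)
    T=R.from_euler("z",yaw,degrees=True)*R.from_euler("x",180,degrees=True)
    print("clk",round(o["clock"],2),"tcp",(p*1000).round(1),"shift cm",d,"turn",np.degrees((q.inv()*T).as_rotvec()).round(1),"F",o["ft_force"].round(1),"w",round(o["grip_width"],3))
E
python3 -c "
from h import *
plan(572,-140,220,14.3)"
```

```text
clk 0.1 tcp [ 195.4 -566.8  217.7] shift cm [ 49.51 -28.08  -0.17] turn [-0.1 -0.   4.7] F [0.2 0.  0.7] w 0.997
```

Emit:
play_rows(
  series=[
    {"xyz":[4.5,-2.55,0],"turn":[0,0,0],"claw":0},
    {"xyz":[4.5,-2.55,0],"turn":[0,0,0],"claw":0},
    {"xyz":[4.5,-2.55,0],"turn":[0,0,0],"claw":0},
    {"xyz":[4.5,-2.55,0],"turn":[0,0,0],"claw":0},
    {"xyz":[4.5,-2.55,0],"turn":[0,0,0],"claw":0},
    {"xyz":[4.5,-2.55,0],"turn":[0,0,0],"claw":0},
    {"xyz":[4.5,-2.55,0],"turn":[0,0,0],"claw":0},
    {"xyz":[4.5,-2.55,0],"turn":[0,0,0],"claw":0},
    {"xyz":[4.5,-2.55,0],"turn":[0,0,0],"claw":0},
    {"xyz":[4.5,-2.55,0],"turn":[0,0,0],"claw":0},
    {"xyz":[4.5,-2.55,0],"turn":[0,0,4.7],"claw":0},
    {"xyz":[0,0,0],"turn":[0,0,0],"claw":0},
    {"xyz":[0,0,0],"turn":[0,0,0],"claw":0},
  ],
)

```text
clock: 1.72
tcp_pos: [0.5717, -0.1408, 0.218]
tool_rot: [-0.0, 0.992, 0.125, -0.001]
ft_force: [0.6, -0.3, -0.5]
grip_width: 1.002
finger_force: 0.0
```

```bash
python3 - <<'E'
from h import *
plan(572,-140,220,14.3)
m=optics.camera_model("wrist");im=optics.camera("wrist");cv2.imwrite("pics/w1.png",im[:,:,::-1]);print(m)
blobs(im,m,[.034],amin=3000)
E
```

```text
clk 1.73 tcp [ 571.7 -140.8  218. ] shift cm [ 0.05 -0.07 -0.2 ] turn [-0.   0.1  0.1] F [ 0.6 -0.3 -0.5] w 1.002
{'fx': 427.86266730434, 'fy': 427.86266730434, 'cx': 321.0818621535038, 'cy': 235.6416370543518, 'origin': array([ 0.63733478, -0.1233422 ,  0.38314775]), 'orientation': array([ 0.78426443, -0.09736858,  0.0760877 , -0.60799616])}
[ 30. 202.] 6143.5 (0.034, array([519. ,  97.3]), 108.5, 44.7, np.float32(15.8))
```

View pics/w1.png

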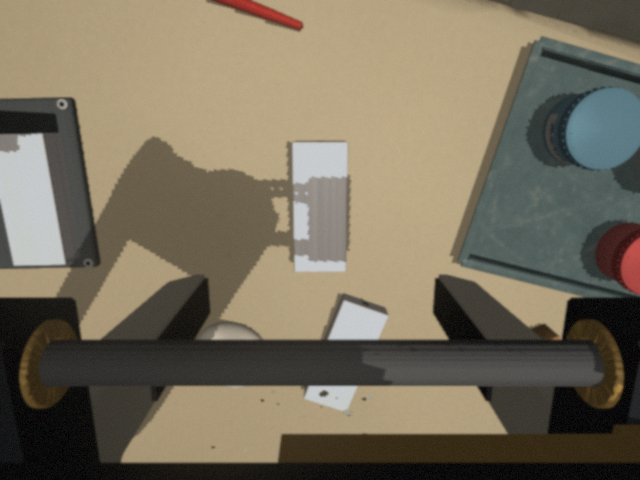

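The wrist view shows the thick block's top at corners (293,141), (348,142), (347,271) and (294,271). The thin block lies below it at (346,355), and the jig is at the left.

```bash
python3 - <<'E'
from h import *
m=optics.camera_model("wrist")
P=[ray(m,*p,.034)[:2] for p in [(293,141),(348,142),(347,271),(294,271)]]
r=rect(P);print(r)
im=cv2.imread("pics/w1.png")[:,:,::-1].copy()
plan(r[0][0],r[0][1],10,r[3])
E
```

```text
(array([ 573.9, -139.3]), 109.2, 45.6, np.float32(14.4))
clk 1.77 tcp [ 571.5 -141.4  218.2] shift cm [ 0.31 -0.14 20.82] turn [-0.   0.1 -0.1] F [-0.3 -0.7  0.2] w 1.004
```

Emit:
play_rows(
  series=[
    {"xyz":[0.15,-0.14,3.5],"claw":0,"turn":[0,0,0]},
    {"xyz":[0,0,4.5],"claw":0,"turn":[0,0,0]},
    {"xyz":[0,0,4.5],"claw":0,"turn":[0,0,0]},
    {"xyz":[0,0,4],"claw":0.2,"turn":[0,0,0]},
    {"xyz":[0,0,3],"claw":0.3,"turn":[0,0,0]},
    {"xyz":[0,0,1.7],"claw":0.3,"turn":[0,0,0]},
    {"xyz":[0,0,0],"claw":1,"turn":[0,0,0]},
    {"xyz":[0,0,0],"claw":1,"turn":[0,0,0]},
    {"xyz":[0,0,0],"claw":1,"turn":[0,0,0]},
    {"xyz":[0,0,0],"claw":1,"turn":[0,0,0]},
    {"xyz":[0,0,0],"claw":1,"turn":[0,0,0]},
  ],
)

```text
clock: 3.15
tcp_pos: [0.5745, -0.1396, 0.0085]
tool_rot: [0.001, 0.992, 0.125, 0.001]
ft_force: [-1.0, -0.6, 5.9]
grip_width: 0.479
finger_force: 30.0
```

Emit:
play_rows(
  series=[
    {"xyz":[0,0,-3],"turn":[0,0,0],"claw":1},
    {"xyz":[0,0,-4.5],"turn":[0,0,0],"claw":1},
    {"xyz":[0,0,-4.5],"turn":[0,0,0],"claw":1},
    {"xyz":[0,0,-4.5],"turn":[0,0,0],"claw":1},
    {"xyz":[0,0,-4],"turn":[0,0,0],"claw":1},
    {"xyz":[-1.5,-3.4,0],"turn":[0,0,0],"claw":1},
    {"xyz":[-1.5,-3.4,0],"turn":[0,0,0],"claw":1},
    {"xyz":[-1.5,-3.4,0],"turn":[0,0,0],"claw":1},
    {"xyz":[-1.5,-3.4,0],"turn":[0,0,0],"claw":1},
    {"xyz":[-1.5,-3.4,0],"turn":[0,0,0],"claw":1},
    {"xyz":[-1.5,-3.4,0],"turn":[0,0,0],"claw":1},
    {"xyz":[-1.5,-3.4,0],"turn":[0,0,0],"claw":1},
    {"xyz":[0,0,0],"turn":[0,0,-1.3],"claw":1},
    {"xyz":[0,0,0],"turn":[0,0,0],"claw":1},
  ],
)

```text
clock: 4.9
tcp_pos: [0.4127, 0.0654, 0.2116]
tool_rot: [0.0, 0.991, 0.136, 0.0]
ft_force: [-0.3, -0.4, -4.3]
grip_width: 0.48
finger_force: 30.0
```

```bash
python3 - <<'E'
from h import *
plan(411,67,220,15.7)
m=optics.camera_model("wrist");im=optics.camera("wrist");cv2.imwrite("pics/w2.png",im[:,:,::-1]);print(m)
blobs(im,m,[.034],amin=3000)
E
```

```text
clk 4.9 tcp [412.7  65.4 211.6] shift cm [-0.12 -0.2  -0.84] turn [ 0. -0. -0.] F [-0.3 -0.4 -4.3] w 0.48
{'fx': 427.86266730434, 'fy': 427.86266730434, 'cx': 321.0818621535038, 'cy': 235.6416370543518, 'origin': array([0.47769936, 0.08436301, 0.37681402]), 'orientation': array([ 0.79105295, -0.09783567,  0.07424115, -0.59929264])}
[490. 260.] 3875.0 (0.034, array([413.7, -81.1]), 61.6, 55.7, np.float32(90.5))
[615. 257.] 4039.5 (0.034, array([ 445.6, -185.7]), 93.8, 43.6, np.float32(174.4))
[321. 273.] 19639.5 (0.034, array([376.5,  55.8]), 145.6, 108.9, np.float32(15.7))
[319.  70.] 8394.0 (0.034, array([515.1,  97. ]), 101.5, 45.1, np.float32(15.7))
```

View pics/w2.png

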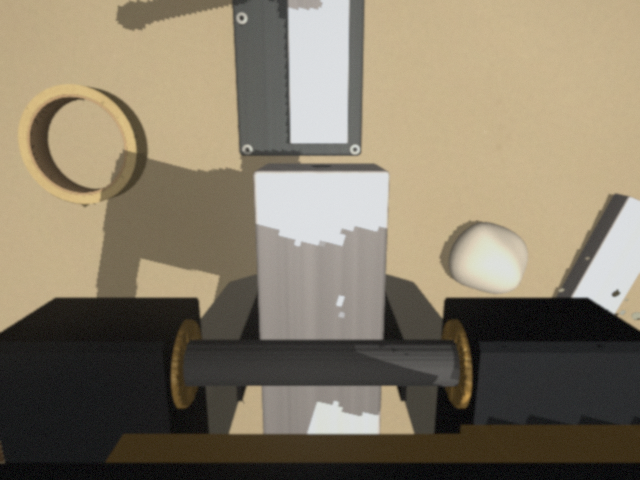

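The reference block's near end is at (290,143)–(348,143) with its axis at 15.7° in the world. The held block's front top edge is at (256,171)–(388,171).

```bash
python3 - <<'E'
from h import *
m=optics.camera_model("wrist");o=ctrl.get_obs();p=o["tcp_pos"];q=rot(o["tool_rot"])
for u in [(256,171),(388,171)]:
    w=ray(m,*u,p[2]+.0255);print((q.inv().apply(w-p)*1000).round(1))
a=np.radians(15.7);d=np.array([np.cos(a),np.sin(a)]);n=np.array([-d[1],d[0]])
for u in [(289.5,143.5),(348,143.5)]:
    w=ray(m,*u,.034)[:2]*1000-[519.2,98.2];print(w@d,w@n)
t=np.array([519.2,98.2])-44*d;plan(*t,60,15.7)
E
```

```text
[ 54.2 -21.8 -25.5]
[ 54.2  21.  -25.5]
-55.3140515497324 22.362014745513754
-55.36581834861172 -23.484344473709296
clk 4.95 tcp [412.9  65.1 211.6] shift cm [ 6.73 -0.33 15.16] turn [ 0.  -0.  -0.1] F [ 0.6 -0.3 -4.3] w 0.483
```

Emit:
play_rows(
  series=[
    {"xyz":[2.5,-0.1,3],"turn":[0,0,0],"claw":1},
    {"xyz":[2.5,-0.1,4],"turn":[0,0,0],"claw":1},
    {"xyz":[1.75,-0.08,4],"turn":[0,0,0],"claw":1},
    {"xyz":[0,0,3.5],"turn":[0,0,0],"claw":1},
    {"xyz":[0,0,1.6],"turn":[0,0,0],"claw":1},
    {"xyz":[0,0,0.3],"turn":[0,0,0],"claw":1},
    {"xyz":[0,0,0.2],"turn":[0,0,0],"claw":1},
    {"xyz":[0,0,0],"turn":[0,0,0],"claw":1},
  ],
)

```text
clock: 5.95
tcp_pos: [0.4781, 0.0864, 0.0471]
tool_rot: [0.0, 0.991, 0.136, 0.001]
ft_force: [0.2, -0.4, -4.4]
grip_width: 0.481
finger_force: 30.0
```

```bash
python3 -c "
from h import *
a=np.radians(15.7);plan(519.3-44*np.cos(a),97.7-44*np.sin(a),42.5,15.7)"
```

```text
clk 5.95 tcp [478.1  86.4  47.1] shift cm [-0.13  0.03  0.46] turn [ 0.  -0.1 -0.1] F [ 0.2 -0.4 -4.4] w 0.481
```

Emit:
play_rows(
  series=[
    {"xyz":[0,0.03,0.25],"turn":[0,0,0],"claw":1},
    {"xyz":[0,0,0.1],"turn":[0,0,0],"claw":1},
    {"xyz":[0,0,0.1],"turn":[0,0,0],"claw":1},
    {"xyz":[0,0,0],"turn":[0,0,0],"claw":1},
  ],
)

```text
clock: 6.45
tcp_pos: [0.4772, 0.0862, 0.0424]
tool_rot: [0.0, 0.991, 0.136, 0.0]
ft_force: [-6.8, -0.6, 8.7]
grip_width: 0.484
finger_force: 30.0
```

Emit:
play_rows(
  series=[
    {"xyz":[0.5,0,0],"turn":[0,0,0],"claw":1},
    {"xyz":[0.6,0,0],"turn":[0,0,0],"claw":1},
    {"xyz":[0.6,0,0],"turn":[0,0,0],"claw":1},
    {"xyz":[0.6,0,0],"turn":[0,0,0],"claw":1},
    {"xyz":[0.6,0,0],"turn":[0,0,0],"claw":1},
    {"xyz":[0.6,0,0],"turn":[0,0,0],"claw":1},
    {"xyz":[0.2,0,0],"turn":[0,0,0],"claw":1},
    {"xyz":[0.1,0,0],"turn":[0,0,0],"claw":1},
    {"xyz":[0,0,0],"turn":[0,0,0],"claw":1},
  ],
)

```text
clock: 7.58
tcp_pos: [0.5136, 0.0962, 0.0424]
tool_rot: [0.0, 0.991, 0.136, -0.0]
ft_force: [-7.7, -2.4, 9.1]
grip_width: 0.48
finger_force: 30.0
```

```bash
python3 -c "
from h import *
plan(519.3,97.7,42.5,15.7)"
```

```text
clk 7.58 tcp [513.6  96.2  42.4] shift cm [ 0.59  0.   -0.01] turn [ 0.   0.  -0.1] F [-7.7 -2.4  9.1] w 0.48
```

Now I creep to the stop, watching the force.

Emit:
play_rows(
  series=[
    {"xyz":[0.2,0,0],"turn":[0,0,0],"claw":1},
    {"xyz":[0.2,0,0],"turn":[0,0,0],"claw":1},
    {"xyz":[0.1,0,0],"turn":[0,0,0],"claw":1},
    {"xyz":[0.1,0,0],"turn":[0,0,0],"claw":1},
    {"xyz":[0.05,0,0],"turn":[0,0,0],"claw":1},
    {"xyz":[0,0,0],"turn":[0,0,0],"claw":1},
  ],
)

```text
clock: 8.32
tcp_pos: [0.5197, 0.0979, 0.0424]
tool_rot: [0.0, 0.991, 0.136, -0.0]
ft_force: [-8.6, -2.6, 9.6]
grip_width: 0.479
finger_force: 30.0
```

Emit:
play_rows(
  series=[
    {"xyz":[0.05,0,0],"turn":[0,0,0],"claw":1},
    {"xyz":[0.05,0,0],"turn":[0,0,0],"claw":1},
    {"xyz":[0.05,0,0],"turn":[0,0,0],"claw":1},
    {"xyz":[0.05,0,0],"turn":[0,0,0],"claw":1},
    {"xyz":[0,0,0],"turn":[0,0,0],"claw":1},
  ],
)

```text
clock: 8.95
tcp_pos: [0.52, 0.0979, 0.0424]
tool_rot: [0.0, 0.991, 0.136, -0.002]
ft_force: [-17.8, -5.2, 18.6]
grip_width: 0.477
finger_force: 30.0
```

Emit:
play_rows(
  series=[
    {"xyz":[0,0,0],"turn":[0,0,0],"claw":0.4},
    {"xyz":[0,0,0],"turn":[0,0,0],"claw":0.4},
    {"xyz":[-0.6,0,0],"turn":[0,0,0],"claw":0.4},
    {"xyz":[-0.6,0,0.5],"turn":[0,0,0],"claw":0.4},
    {"xyz":[0,0,0.8],"turn":[0,0,0],"claw":0.4},
    {"xyz":[0,0,0.8],"turn":[0,0,0],"claw":0.4},
    {"xyz":[0,0,0],"turn":[0,0,0],"claw":0.4},
    {"xyz":[0,0,0],"turn":[0,0,0],"claw":1},
    {"xyz":[0,0,0],"turn":[0,0,0],"claw":1},
    {"xyz":[0,0,0],"turn":[0,0,0],"claw":1},
    {"xyz":[0,0,0],"turn":[0,0,0],"claw":1},
  ],
)

```text
clock: 10.32
tcp_pos: [0.5106, 0.0951, 0.0203]
tool_rot: [0.0, 0.991, 0.136, 0.0]
ft_force: [2.2, -4.1, -2.1]
grip_width: 0.483
finger_force: 30.0
```

Emit:
play_rows(
  series=[
    {"xyz":[0,0,0],"turn":[0,0,0],"claw":0.4},
    {"xyz":[0,0,0],"turn":[0,0,0],"claw":0.4},
    {"xyz":[0,0,-2],"turn":[0,0,0],"claw":0.3},
    {"xyz":[0,0,-4],"turn":[0,0,0],"claw":0},
    {"xyz":[0,0,-4],"turn":[0,0,0],"claw":0},
    {"xyz":[-2,0,-5],"turn":[0,0,0],"claw":0},
    {"xyz":[-4,0,-5],"turn":[0,0,0],"claw":0},
    {"xyz":[-4,0,-3],"turn":[0,0,0],"claw":0},
    {"xyz":[0,0,0],"turn":[0,0,0],"claw":0},
    {"xyz":[0,0,0],"turn":[0,0,0],"claw":0},
  ],
)

```text
clock: 11.58
tcp_pos: [0.4149, 0.069, 0.2485]
tool_rot: [-0.0, 0.991, 0.136, 0.0]
ft_force: [-0.6, 0.9, -0.2]
grip_width: 0.999
finger_force: 0.0
```

```bash
python3 - <<'E'
from h import *
plan(436,-199,220,-5.8)
m=optics.camera_model("wrist");im=optics.camera("wrist");cv2.imwrite("pics/w3.png",im[:,:,::-1])
blobs(im,m,[.068,.02],amin=3000)
E
```

```text
clk 11.57 tcp [414.9  69.  248.5] shift cm [-5.18 26.38  2.84] turn [-0.  -0.  21.4] F [-0.6  0.9 -0.2] w 0.999
[479. 252.] 3093.5 (0.068, array([419.2, -66.7]), 55.2, 49.5, np.float32(88.8)) (0.02, array([410.7, -88.2]), 62.8, 56.4, np.float32(88.8))
[595. 250.] 4711.0 (0.068, array([ 443.1, -161.5]), 96.6, 39.5, np.float32(174.3)) (0.02, array([ 438. , -196.1]), 110.0, 45.0, np.float32(174.3))
[321.  68.] 7994.5 (0.068, array([517. ,  97.6]), 105.5, 44.3, np.float32(15.6)) (0.02, array([522.1,  99. ]), 120.1, 50.4, np.float32(15.6))
```

View pics/w3.png

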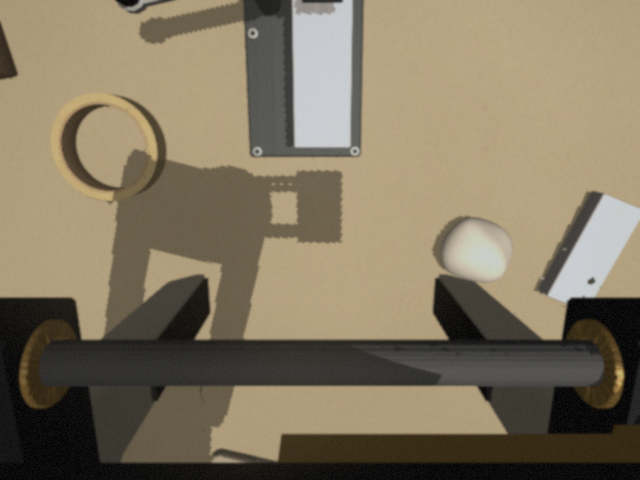

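The thick block lies home: its near end at (293,148)–(352,148) and its sides line up with the reference block. The keeper is clear at the top left, and the thin block is at (595,250).

Emit:
play_rows(
  series=[
    {"xyz":[-0.98,5.23,0.5],"turn":[0,0,0],"claw":0.2},
    {"xyz":[-0.98,5.23,0.5],"turn":[0,0,0],"claw":0.2},
    {"xyz":[-0.98,5.23,0.5],"turn":[0,0,0],"claw":0.2},
    {"xyz":[-0.98,5.23,0.5],"turn":[0,0,0],"claw":0.2},
    {"xyz":[-0.98,5.23,1],"turn":[0,0,0],"claw":0.2},
    {"xyz":[0,0,1],"turn":[0,0,10.7],"claw":0.2},
    {"xyz":[0,0,1],"turn":[0,0,10.7],"claw":0.2},
    {"xyz":[0,0,0],"turn":[0,0,0],"claw":0.2},
    {"xyz":[0,0,0],"turn":[0,0,0],"claw":0.2},
  ],
)

```text
clock: 12.75
tcp_pos: [0.438, -0.196, 0.1982]
tool_rot: [-0.0, 0.999, -0.048, -0.001]
ft_force: [-0.4, 0.5, -0.1]
grip_width: 0.798
finger_force: 0.0
```

```bash
python3 - <<'E'
from h import *
plan(438,-196,3,-5.7)
m=optics.camera_model("wrist");im=optics.camera("wrist");cv2.imwrite("pics/w4.png",im[:,:,::-1])
blobs(im,m,[.02],amin=1000)
E
```

```text
clk 12.75 tcp [ 438.  -196.   198.2] shift cm [3.000e-02 1.000e-02 1.952e+01] turn [-0.   0.1  0.2] F [-0.4  0.5 -0.1] w 0.798
[324. 175.] 3217.0 (0.02, array([ 467.4, -200.3]), 51.8, 45.1, np.float32(174.2))
```

View pics/w4.png

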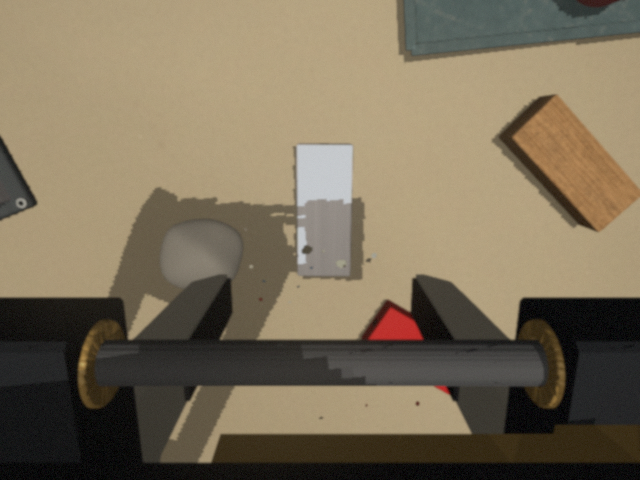

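The thin block is at (296–352, 144–276), centred under the tool. The plaster is at the left with its edge at column 243, about 40 mm off, and the red decoy is at (395,325).

Emit:
play_rows(
  series=[
    {"xyz":[0.05,0.12,4],"turn":[0,0,0],"claw":0.3},
    {"xyz":[0,0,4.5],"turn":[0,0,0],"claw":0.3},
    {"xyz":[0,0,4.5],"turn":[0,0,0],"claw":0.3},
    {"xyz":[0,0,3.5],"turn":[0,0,0],"claw":0.3},
    {"xyz":[0,0,2],"turn":[0,0,0],"claw":0.3},
    {"xyz":[0,0,1],"turn":[0,0,0],"claw":0.3},
    {"xyz":[0,0,0],"turn":[0,0,0],"claw":1},
    {"xyz":[0,0,0],"turn":[0,0,0],"claw":1},
    {"xyz":[0,0,0],"turn":[0,0,0],"claw":1},
    {"xyz":[0,0,0],"turn":[0,0,0],"claw":1},
    {"xyz":[0,0,0],"turn":[0,0,0],"claw":1},
  ],
)

```text
clock: 14.18
tcp_pos: [0.4394, -0.1981, 0.0052]
tool_rot: [0.001, 0.999, -0.05, 0.001]
ft_force: [-0.0, 0.1, 6.5]
grip_width: 0.482
finger_force: 30.0
```

Emit:
play_rows(
  series=[
    {"xyz":[0,0,-2],"turn":[0,0,0],"claw":1},
    {"xyz":[0,0,-4.5],"turn":[0,0,0],"claw":1},
    {"xyz":[0,0,-4.5],"turn":[0,0,0],"claw":1},
    {"xyz":[0,0,-4],"turn":[0,0,-10.7],"claw":1},
    {"xyz":[0,0,0],"turn":[0,0,-10.6],"claw":1},
    {"xyz":[1.15,-4.4,0],"turn":[0,0,0],"claw":1},
    {"xyz":[0.92,-4.4,0],"turn":[0,0,0],"claw":1},
    {"xyz":[0.92,-4.4,0],"turn":[0,0,0],"claw":1},
    {"xyz":[0.92,-4.4,0],"turn":[0,0,0],"claw":1},
    {"xyz":[0.92,-4.4,0],"turn":[0,0,0],"claw":1},
    {"xyz":[0.92,-4.3,0],"turn":[0,0,0],"claw":1},
    {"xyz":[0,0,0],"turn":[0,0,0],"claw":1},
    {"xyz":[0,0,0],"turn":[0,0,0],"claw":1},
  ],
)

```text
clock: 15.8
tcp_pos: [0.4232, 0.071, 0.1537]
tool_rot: [0.0, 0.991, 0.135, -0.0]
ft_force: [-0.6, -0.5, -2.2]
grip_width: 0.48
finger_force: 30.0
```

```bash
python3 - <<'E'
from h import *
a=np.radians(15.7);d=np.array([np.cos(a),np.sin(a)])
plan(*(np.array([519.3,97.9])-43*d),78,15.7)
m=optics.camera_model("wrist");im=optics.camera("wrist");cv2.imwrite("pics/w5.png",im[:,:,::-1])
o=ctrl.get_obs();blobs(im,m,[.068,o["tcp_pos"][2]+.0148],amin=1000)
E
```

```text
clk 15.8 tcp [423.2  71.  153.7] shift cm [ 5.69 -0.01  7.57] turn [ 0.   0.  -0.1] F [-0.6 -0.5 -2.2] w 0.48
[316. 407.] 3886.5 (0.068, array([311. ,  39.3]), 71.9, 36.4, np.float32(105.6)) (np.float64(0.16852922237138054), array([382.1,  59.6]), 43.1, 21.8, np.float32(105.6))
[523. 282.] 2538.0 (0.068, array([436.2, -55.3]), 52.8, 26.2, np.float32(105.6)) (np.float64(0.16852922237138054), array([457.1,   2.9]), 31.6, 15.7, np.float32(105.6))
[321. 251.] 19416.5 (0.068, array([414.3,  69.2]), 107.2, 74.1, np.float32(15.6)) (np.float64(0.16852922237138054), array([443.9,  77.5]), 64.3, 44.4, np.float32(15.6))
[322.  81.] 13027.5 (0.068, array([510. ,  95.5]), 86.7, 44.7, np.float32(15.6)) (np.float64(0.16852922237138054), array([501.3,  93.2]), 52.0, 26.8, np.float32(15.6))
```

View pics/w5.png

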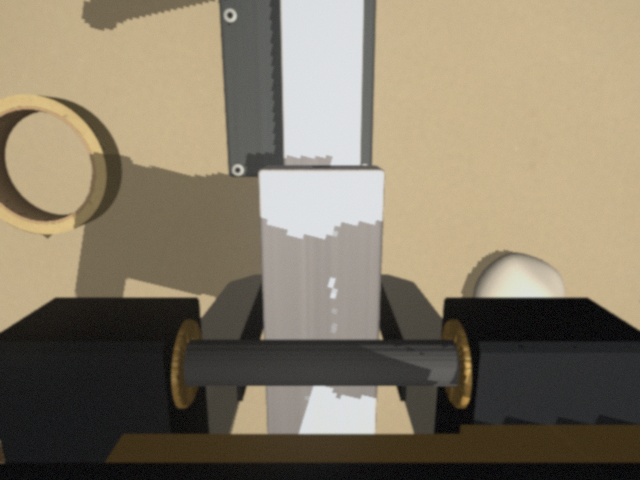

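The thin block is held square, its front edge at (260–384, 170). The thick block's top lies straight ahead at (281–365, up to 165).

Emit:
play_rows(
  series=[
    {"xyz":[2.8,0,0],"turn":[0,0,0],"claw":1},
    {"xyz":[2.9,0,2],"turn":[0,0,0],"claw":1},
    {"xyz":[0,0,3],"turn":[0,0,0],"claw":1},
    {"xyz":[0,0,2],"turn":[0,0,0],"claw":1},
    {"xyz":[0,0,0.6],"turn":[0,0,0],"claw":1},
    {"xyz":[0,0,0.1],"turn":[0,0,0],"claw":1},
    {"xyz":[0,0,0.1],"turn":[0,0,0],"claw":1},
    {"xyz":[0,0,0],"turn":[0,0,0],"claw":1},
  ],
)

```text
clock: 16.85
tcp_pos: [0.479, 0.0865, 0.0769]
tool_rot: [0.0, 0.991, 0.135, 0.001]
ft_force: [-0.1, 0.4, -2.7]
grip_width: 0.476
finger_force: 30.0
```

Emit:
play_rows(
  series=[
    {"xyz":[0,0,0.2],"turn":[0,0,0],"claw":1},
    {"xyz":[0,0,0.1],"turn":[0,0,0],"claw":1},
    {"xyz":[0,0,0.1],"turn":[0,0,0],"claw":1},
    {"xyz":[0,0,0],"turn":[0,0,0],"claw":1},
  ],
)

```text
clock: 17.35
tcp_pos: [0.4785, 0.0866, 0.0732]
tool_rot: [0.0, 0.991, 0.135, 0.0]
ft_force: [-6.6, -0.3, 9.7]
grip_width: 0.481
finger_force: 30.0
```

Emit:
play_rows(
  series=[
    {"xyz":[0.5,0,0],"turn":[0,0,0],"claw":1},
    {"xyz":[0.6,0,0],"turn":[0,0,0],"claw":1},
    {"xyz":[0.6,0,0],"turn":[0,0,0],"claw":1},
    {"xyz":[0.6,0,0],"turn":[0,0,0],"claw":1},
    {"xyz":[0.6,0,0],"turn":[0,0,0],"claw":1},
    {"xyz":[0.6,0,0],"turn":[0,0,0],"claw":1},
    {"xyz":[0.2,0,0],"turn":[0,0,0],"claw":1},
    {"xyz":[0.2,0,0],"turn":[0,0,0],"claw":1},
    {"xyz":[0.1,0,0],"turn":[0,0,0],"claw":1},
    {"xyz":[0.1,0,0],"turn":[0,0,0],"claw":1},
    {"xyz":[0.1,0,0],"turn":[0,0,0],"claw":1},
    {"xyz":[0,0,0],"turn":[0,0,0],"claw":1},
  ],
)

```text
clock: 18.85
tcp_pos: [0.5187, 0.0975, 0.0732]
tool_rot: [0.0, 0.991, 0.135, -0.0]
ft_force: [-8.1, -1.7, 11.7]
grip_width: 0.482
finger_force: 30.0
```

Emit:
play_rows(
  series=[
    {"xyz":[0.1,0,0],"turn":[0,0,0],"claw":1},
    {"xyz":[0.05,0,0],"turn":[0,0,0],"claw":1},
    {"xyz":[0.05,0,0],"turn":[0,0,0],"claw":1},
    {"xyz":[0.05,0,0],"turn":[0,0,0],"claw":1},
    {"xyz":[0.05,0,0],"turn":[0,0,0],"claw":1},
    {"xyz":[0,0,0],"turn":[0,0,0],"claw":1},
  ],
)

```text
clock: 19.6
tcp_pos: [0.5204, 0.098, 0.0732]
tool_rot: [0.0, 0.991, 0.135, -0.002]
ft_force: [-14.5, -5.1, 16.3]
grip_width: 0.477
finger_force: 30.0
```

Emit:
play_rows(
  series=[
    {"xyz":[0.05,0,0],"turn":[0,0,0],"claw":1},
    {"xyz":[0.05,0,0],"turn":[0,0,0],"claw":1},
    {"xyz":[0,0,0],"turn":[0,0,0],"claw":1},
  ],
)

```text
clock: 19.98
tcp_pos: [0.5204, 0.098, 0.0732]
tool_rot: [0.001, 0.991, 0.135, -0.003]
ft_force: [-19.4, -5.7, 21.0]
grip_width: 0.478
finger_force: 30.0
```

Emit:
play_rows(
  series=[
    {"xyz":[0,0,0],"turn":[0,0,0],"claw":0.4},
    {"xyz":[0,0,0],"turn":[0,0,0],"claw":0.4},
    {"xyz":[-0.6,0,0],"turn":[0,0,0],"claw":0.4},
    {"xyz":[-0.6,0,0.5],"turn":[0,0,0],"claw":0.4},
    {"xyz":[0,0,0.6],"turn":[0,0,0],"claw":0.4},
    {"xyz":[0,0,0.6],"turn":[0,0,0],"claw":0.4},
    {"xyz":[0,0,0],"turn":[0,0,0],"claw":0.4},
    {"xyz":[0,0,0],"turn":[0,0,0],"claw":1},
    {"xyz":[0,0,0],"turn":[0,0,0],"claw":1},
    {"xyz":[0,0,0],"turn":[0,0,0],"claw":1},
    {"xyz":[0,0,0],"turn":[0,0,0],"claw":1},
    {"xyz":[0,0,0],"turn":[0,0,0],"claw":0.4},
    {"xyz":[0,0,0],"turn":[0,0,0],"claw":0.4},
    {"xyz":[0,0,1.2],"turn":[0,0,0],"claw":0.4},
    {"xyz":[0,0,1.2],"turn":[0,0,0],"claw":0.4},
    {"xyz":[0,0,0.8],"turn":[0,0,0],"claw":0.4},
    {"xyz":[0,0,0],"turn":[0,0,0],"claw":1},
    {"xyz":[0,0,0],"turn":[0,0,0],"claw":1},
    {"xyz":[0,0,0],"turn":[0,0,0],"claw":1},
    {"xyz":[0,0,0],"turn":[0,0,0],"claw":1},
  ],
)

```text
clock: 22.48
tcp_pos: [0.5108, 0.0951, 0.0225]
tool_rot: [0.0, 0.991, 0.135, -0.0]
ft_force: [2.9, -4.4, -10.4]
grip_width: 0.484
finger_force: 30.0
```

Emit:
play_rows(
  series=[
    {"xyz":[0,0,0],"turn":[0,0,0],"claw":0.4},
    {"xyz":[0,0,0],"turn":[0,0,0],"claw":0.4},
    {"xyz":[0,0,-2],"turn":[0,0,0],"claw":0.4},
    {"xyz":[0,0,-4],"turn":[0,0,0],"claw":0.4},
    {"xyz":[0,0,-4],"turn":[0,0,0],"claw":0.4},
    {"xyz":[-1,0,-4],"turn":[0,0,0],"claw":0.4},
    {"xyz":[-2,-1,-5],"turn":[0,0,0],"claw":0.4},
    {"xyz":[-2,-2,-4],"turn":[0,0,0],"claw":0.4},
    {"xyz":[0,0,0],"turn":[0,0,0],"claw":0.4},
    {"xyz":[0,0,0],"turn":[0,0,0],"claw":0.4},
  ],
)

```text
clock: 23.72
tcp_pos: [0.4551, 0.1114, 0.2531]
tool_rot: [-0.0, 0.991, 0.135, 0.001]
ft_force: [0.5, -1.0, -0.1]
grip_width: 0.602
finger_force: 0.0
```

```bash
python3 - <<'E'
from h import *
a=np.radians(15.7);d=np.array([np.cos(a),np.sin(a)]);n=np.array([-d[1],d[0]]);j=np.array([519.3,98.0])
m=optics.camera_model("wrist");im=optics.camera("wrist");cv2.imwrite("pics/w6.png",im[:,:,::-1])
o=ctrl.get_obs();blobs(im,m,[.088],amin=1000)
for th in (0,.1,.2,.3):
    k=j+64*d+45*n+85*(np.cos(th)*n-np.sin(th)*d);print(th,k.round(),np.round(proj(m,[*k/1000,.134])),np.round(proj(m,[*k/1000,.1])))
print("hinge",j+64*d+45*n); plan(*j,220,15.7)
E
```

```text
[501. 287.] 1331.5 (0.088, array([441.5, -45.5]), 52.5, 27.1, np.float32(110.5))
[362. 135.] 7967.5 (0.088, array([518.6,  97.9]), 109.2, 45.3, np.float32(15.8))
[244.  61.] 3128.5 (0.088, array([551.8, 196.7]), 106.0, 23.9, np.float32(116.3))
0 [546. 240.] [159.  37.] [178.  47.]
0.1 [538. 238.] [161.  52.] [179.  60.]
0.2 [530. 234.] [165.  66.] [182.  73.]
0.3 [523. 230.] [169.  80.] [186.  86.]
hinge [568.7352517  158.63955713]
clk 23.77 tcp [454.7 111.1 252.2] shift cm [5.87 2.99 3.21] turn [-0.   0.  -0.2] F [-0.6 -0.9 -1.2] w 0.602
```

View pics/w6.png

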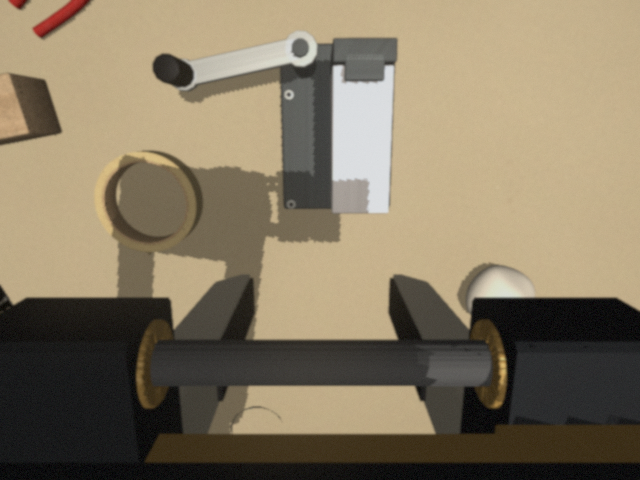

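The finished stack is at (362,135), centred and flush with the jig. The knob's top is at (165,67), which matches a keeper angle of 0.20 and a knob position of (530,234) mm.

Emit:
play_rows(
  series=[
    {"xyz":[3.5,-3.3,1],"turn":[0,0,0.2],"claw":0.5},
    {"xyz":[3.5,-3.3,2],"turn":[0,0,0],"claw":0.5},
    {"xyz":[3.58,-3.24,3],"turn":[0,0,0],"claw":0.5},
    {"xyz":[0,0,3],"turn":[0,0,0],"claw":0.5},
    {"xyz":[0,0,0],"turn":[0,0,0],"claw":0.5},
    {"xyz":[0,0,0],"turn":[0,0,0],"claw":0.5},
  ],
)

```text
clock: 24.52
tcp_pos: [0.5309, 0.2336, 0.1633]
tool_rot: [0.0, 0.991, 0.133, -0.0]
ft_force: [-0.1, -0.3, 0.5]
grip_width: 0.504
finger_force: 0.0
```

```bash
python3 - <<'E'
from h import *
plan(530,234,109,15.7)
E
```

```text
clk 24.52 tcp [530.9 233.6 163.3] shift cm [-0.08 -0.06  5.43] turn [ 0.   0.  -0.4] F [-0.1 -0.3  0.5] w 0.504
```

Emit:
play_rows(
  series=[
    {"xyz":[-0.08,-0.06,2.2],"turn":[0,0,-0.4],"claw":0.5},
    {"xyz":[0,0,2],"turn":[0,0,0],"claw":0.5},
    {"xyz":[0,0,1.3],"turn":[0,0,0],"claw":0.5},
    {"xyz":[0,0,0],"turn":[0,0,0],"claw":1},
    {"xyz":[0,0,0],"turn":[0,0,0],"claw":1},
    {"xyz":[0,0,0],"turn":[0,0,0],"claw":1},
    {"xyz":[0,0,0],"turn":[0,0,0],"claw":1},
  ],
)

```text
clock: 25.4
tcp_pos: [0.5308, 0.2341, 0.1088]
tool_rot: [0.0, 0.991, 0.137, 0.001]
ft_force: [1.2, -3.3, 1.6]
grip_width: 0.185
finger_force: 30.0
```

```bash
python3 - <<'E'
from h import *
o=ctrl.get_obs();a=np.radians(15.7);d=np.array([np.cos(a),np.sin(a)]);n=np.array([-d[1],d[0]]);j=np.array([519.3,98.0])
p=o["tcp_pos"][:2]*1000-j-64*d-45*n;x,y=p@d,p@n;print(x,y,np.hypot(x,y),o["ft_force"],o["grip_width"])
prev=np.array([x,y]);t0=np.arctan2(-x,y)
for t in np.linspace(t0,2.18,21)[1:]:
    c=85*np.array([-np.sin(t),np.cos(t)]);s=c-prev;prev=c;print(round(t,2),(s[0]/10).round(2),(-s[1]/10).round(2))
E
```

```text
-16.133715214718205 82.94931324042406 84.50375928730993 [ 1.22973308 -3.31671212  1.63855883] 0.18465783749953946
0.29 -0.83 0.15
0.39 -0.8 0.28
0.49 -0.76 0.36
0.59 -0.72 0.43
0.69 -0.68 0.5
0.79 -0.62 0.57
0.89 -0.56 0.63
0.99 -0.5 0.68
1.09 -0.43 0.73
1.19 -0.36 0.77
1.29 -0.28 0.8
1.38 -0.2 0.82
1.48 -0.11 0.84
1.58 -0.03 0.84
1.68 0.05 0.84
1.78 0.14 0.83
1.88 0.22 0.82
1.98 0.3 0.79
2.08 0.38 0.76
2.18 0.45 0.72
```

Emit:
play_rows(
  series=[
    {"xyz":[-0.83,0.18,0],"turn":[0,0,0],"claw":1},
    {"xyz":[-0.8,0.28,0],"turn":[0,0,0],"claw":1},
    {"xyz":[-0.76,0.36,0],"turn":[0,0,0],"claw":1},
    {"xyz":[-0.72,0.43,0],"turn":[0,0,0],"claw":1},
    {"xyz":[-0.68,0.5,0],"turn":[0,0,0],"claw":1},
    {"xyz":[-0.62,0.57,0],"turn":[0,0,0],"claw":1},
    {"xyz":[-0.56,0.63,0],"turn":[0,0,0],"claw":1},
    {"xyz":[-0.5,0.68,0],"turn":[0,0,0],"claw":1},
    {"xyz":[-0.43,0.73,0],"turn":[0,0,0],"claw":1},
    {"xyz":[-0.36,0.77,0],"turn":[0,0,0],"claw":1},
  ],
)

```text
clock: 26.65
tcp_pos: [0.4807, 0.1703, 0.1086]
tool_rot: [-0.002, 0.99, 0.138, -0.002]
ft_force: [-12.2, 6.1, 11.5]
grip_width: 0.187
finger_force: 30.0
```

Emit:
play_rows(
  series=[
    {"xyz":[0,0,0],"turn":[0,0,0],"claw":0.75},
    {"xyz":[0,0,0],"turn":[0,0,0],"claw":0.75},
    {"xyz":[0,0,0],"turn":[0,0,0],"claw":0.75},
  ],
)

```text
clock: 27.02
tcp_pos: [0.4836, 0.1681, 0.1079]
tool_rot: [0.0, 0.991, 0.137, 0.0]
ft_force: [0.2, 0.5, 1.7]
grip_width: 0.251
finger_force: 0.0
```

```bash
python3 - <<'E'
from h import *
o=ctrl.get_obs();a=np.radians(15.7);d=np.array([np.cos(a),np.sin(a)]);n=np.array([-d[1],d[0]]);j=np.array([519.3,98.0])
p=o["tcp_pos"][:2]*1000-j-64*d-45*n;x,y=p@d,p@n;print(x,y,np.hypot(x,y))
k=j+64*d+45*n+85*(np.cos(1.19)*n-np.sin(1.19)*d);plan(*k,109,15.7)
m=optics.camera_model("wrist");print(proj(m,[*k/1000,.134]))
im=optics.camera("wrist");cv2.imwrite("pics/w7.png",im[:,:,::-1])
E
```

```text
-79.41772953954178 32.157528638086404 85.68128391501352
clk 27.02 tcp [483.6 168.1 107.9] shift cm [ 0.05  0.06 -0.11] turn [ 0. -0.  0.] F [0.2 0.5 1.7] w 0.251
(np.float64(324.59722201034776), np.float64(324.0388739826256))
```

View pics/w7.png

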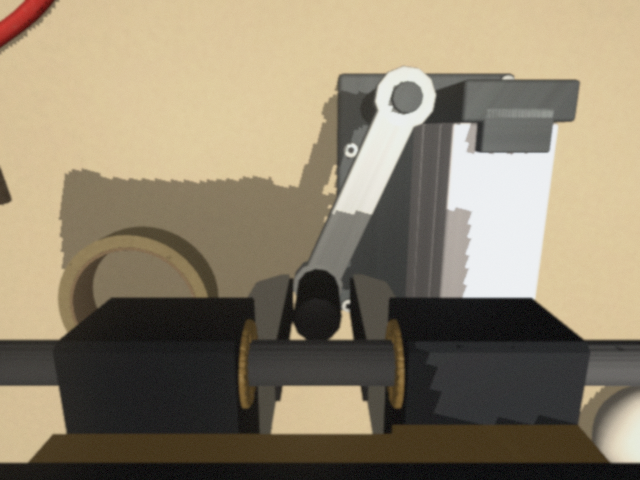

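The knob's top is at (319,317), inside the finger cage and about 4 mm ahead of the tool. I push on along the arc with the loose cage.

Emit:
play_rows(
  series=[
    {"xyz":[0.2,0.4,0],"turn":[0,0,0],"claw":0.75},
    {"xyz":[-0.08,0.8,0],"turn":[0,0,0],"claw":0.75},
    {"xyz":[-0.2,0.82,0],"turn":[0,0,0],"claw":0.75},
    {"xyz":[-0.11,0.84,0],"turn":[0,0,0],"claw":0.75},
    {"xyz":[-0.03,0.84,0],"turn":[0,0,0],"claw":0.75},
    {"xyz":[0.05,0.84,0],"turn":[0,0,0],"claw":0.75},
    {"xyz":[0.14,0.83,0],"turn":[0,0,0],"claw":0.75},
    {"xyz":[0.22,0.82,0],"turn":[0,0,0],"claw":0.75},
    {"xyz":[0.3,0.79,0],"turn":[0,0,0],"claw":0.75},
    {"xyz":[0.38,0.6,0],"turn":[0,0,0],"claw":0.75},
    {"xyz":[0,0,0],"turn":[0,0,0],"claw":0.75},
  ],
)

```text
clock: 28.45
tcp_pos: [0.513, 0.0971, 0.108]
tool_rot: [0.0, 0.991, 0.136, 0.0]
ft_force: [0.4, 0.4, -0.3]
grip_width: 0.25
finger_force: 0.0
```

```bash
python3 - <<'E'
from h import *
a=np.radians(15.7);d=np.array([np.cos(a),np.sin(a)]);n=np.array([-d[1],d[0]]);j=np.array([519.3,98.0])
k=j+64*d+45*n+85*(np.cos(2.18)*n-np.sin(2.18)*d);print(k);plan(*k,109,15.7)
E
```

```text
[514.7886601   92.95268436]
clk 28.45 tcp [513.   97.1 108. ] shift cm [ 0.06  0.44 -0.1 ] turn [ 0. -0. -0.] F [ 0.4  0.4 -0.3] w 0.25
```

Emit:
play_rows(
  series=[
    {"xyz":[0.2,0.4,0],"turn":[0,0,0],"claw":0.75},
    {"xyz":[0.05,0.2,0],"turn":[0,0,0],"claw":0.75},
    {"xyz":[0.05,0.1,0],"turn":[0,0,0],"claw":0.75},
    {"xyz":[0,0.1,0],"turn":[0,0,0],"claw":0.75},
    {"xyz":[0,0,0],"turn":[0,0,0],"claw":0.75},
  ],
)

```text
clock: 29.08
tcp_pos: [0.5176, 0.0906, 0.108]
tool_rot: [0.0, 0.991, 0.137, 0.0]
ft_force: [0.8, 0.6, -0.3]
grip_width: 0.249
finger_force: 0.6
```

Emit:
play_rows(
  series=[
    {"xyz":[0,0.1,0],"turn":[0,0,0],"claw":0.75},
    {"xyz":[0,0.1,0],"turn":[0,0,0],"claw":0.75},
    {"xyz":[0,0.1,0],"turn":[0,0,0],"claw":0.75},
    {"xyz":[0,0,0],"turn":[0,0,0],"claw":0.75},
  ],
)

```text
clock: 29.58
tcp_pos: [0.5177, 0.0901, 0.108]
tool_rot: [-0.002, 0.991, 0.137, -0.0]
ft_force: [-1.8, 13.3, 1.5]
grip_width: 0.254
finger_force: 6.4
```

Emit:
play_rows(
  series=[
    {"xyz":[0,-0.2,0],"turn":[0,0,0],"claw":0.6},
    {"xyz":[0,-0.1,0],"turn":[0,0,0],"claw":0.55},
    {"xyz":[0,0,0],"turn":[0,0,0],"claw":0.5},
    {"xyz":[0,0,-1.5],"turn":[0,0,0],"claw":0.5},
    {"xyz":[0,0,-4],"turn":[0,0,0],"claw":0.5},
    {"xyz":[0,0,-5],"turn":[0,0,0],"claw":0.5},
    {"xyz":[-3,0,-4],"turn":[0,0,0],"claw":0.5},
    {"xyz":[-4,0,0],"turn":[0,0,0],"claw":0.5},
    {"xyz":[0,0,0],"turn":[0,0,0],"claw":0.5},
    {"xyz":[0,0,0],"turn":[0,0,0],"claw":0.5},
  ],
)

```text
clock: 30.82
tcp_pos: [0.4507, 0.0716, 0.2538]
tool_rot: [0.0, 0.991, 0.137, 0.001]
ft_force: [-1.1, -0.0, -0.3]
grip_width: 0.502
finger_force: 0.0
```

```bash
python3 - <<'E'
from h import *
m=optics.camera_model("wrist");im=optics.camera("wrist");cv2.imwrite("pics/w8.png",im[:,:,::-1])
a=np.radians(15.7);d=np.array([np.cos(a),np.sin(a)]);n=np.array([-d[1],d[0]]);j=np.array([519.3,98.0])
for t in (2.0,2.1,2.18): 
    k=j+64*d+45*n+85*(np.cos(t)*n-np.sin(t)*d);print(t,proj(m,[*k/1000,.134]))
for sx,sy in [(-55,22.5),(-55,-22.5)]:print(proj(m,[*(j+sx*d+sy*n)/1000,.088]))
E
```

```text
2.0 (np.float64(296.95120167877366), np.float64(140.6330670947471))
2.1 (np.float64(308.49575249541215), np.float64(134.45432245062136))
2.18 (np.float64(317.3152665240394), np.float64(128.63594176190705))
(np.float64(284.37485751452675), np.float64(193.87848554466382))
(np.float64(342.15943308086156), np.float64(193.90994004202983))
```

View pics/w8.png

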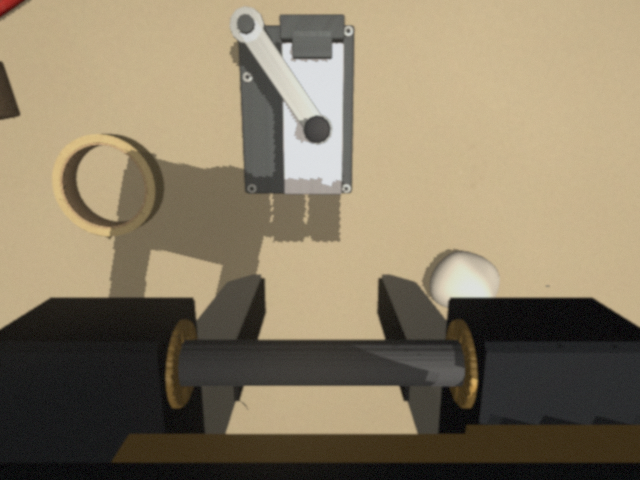

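The knob is at (317,128), which is where 2.18 rad predicts it. The stack's near end is at row 193, also as predicted, and the tape roll and plaster are undisturbed. I hand in.

```bash
python3 -c "
from workcell import ctrl
print(ctrl.sign_off())"
```

```text
the job is handed in; nothing more can be done
None
```

The job is handed in: the thick and thin blocks are wrung home and flush against the end stop, and the keeper is swung to its stop over the stack; I touched none of the wooden blocks, plaster cast or tape roll, and it took about 31 s of the 72 s allowed.

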